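# Lock the piping-bag holder on its post

## Robot

A 6-joint arm with a two-finger parallel gripper is mounted at the origin on the work surface. World frame = base frame: x ahead of the robot, y to its left, z up, the work surface at z = 0. Lengths are in m, angles in degrees, forces in N, time in s.
With the tool pointing down it reaches from about 0.275 to 0.725 m from the base axis. Payload 5.6 kg.
Tool frame: the origin (TCP) lies midway between the tips of the shut fingers; the grasp point (between the pads) lies env.grip_point_offset behind it (env.grip_point_offset is the distance from the TCP to the grasp point, in m); z points along the fingers, x is the direction in which the jaws open and shut, and the axes are right-handed (so a half turn about z gives the same grasp; the last joint's range is limited). The gripper opens to 85 mm and grips with 20 to 120 N. Pads are 22 mm wide; open, the fingers measure 114 mm over their backs; the gripper's body (76 mm by 85 mm) begins 54 mm behind the grasp point. The pads swing forward as they close: fully open they stand 13 mm farther back than shut.
Start: joints at [89.416, 14.616, 6.199, 0, -81.583, -16.306], TCP at [0.16, 0.526, 0.231] pointing down, gripper open.
Joint ranges: [-168.99, 168.99], [-69.2, 112.95], [-62.41, 85.93], [-164.36, 98.24], [-168.68, -3.75], [-174.98, 174.98]. Speed limits (degrees/s): [147.25, 147.25, 180, 180, 180, 180].

## Interface

Orientations are given as a 3x3 rotation matrix whose columns are the frame's x, y, z axes.
In Python, from cell import env, jaws, kin, monitor, eyes, workorder gives the robot as it stands. Calls block until the motion is done:
- env.movep(position, orientation): joint-space move of the TCP to a pose.
- env.line_to(position, rate=0.15, orientation=None, threshold=None): straight line of the TCP; orientation=None keeps the orientation; rate is the mean speed in m/s. With threshold (N) it stops when the force on the tool has changed by that much, and returns True; else False.
- env.move_j(angles): joint-space move.
- jaws.gripper_to(opening, grip_force=None): opening from 0.0 (shut) to 1.0 (fully open); grip_force is the grip in N (None keeps the last); returns when the fingers have stopped.
- env.dwell(seconds).
- kin.ik(position, orientation): joint angles nearest the present ones, or None.
- monitor.observe(): the state.
- eyes.snapshot(name): name is "scene" or "top"; returns the picture (400x640x3 uint8, red, green, blue); there is no depth.
- eyes.camera_model(name): a dict with "fx", "fy", "cx", "cy" (pixels), "rvec" (rotation vector, rad) and "tvec" (3), from world to camera coordinates, as OpenCV has them. Camera axes: x right, y down, z forward; pixel columns grow to the right and rows downward; lengths in m; the calibration is good to about 2 mm. A picture is of the moment at which its call begins. camera_model takes no time and is no camera call.
A pose or a line that the arm cannot do raises env.IKError and nothing moves.
- workorder.sign_off(): hands the job in, once; it reports no verdict.
The state is a dict: "t": time; "joint_positions": joint angles; "joint_velocities": joint speeds; "effort": joint torques, N m; "tcp_pos": TCP position; "tool_rot": TCP orientation; "force": force on the tool from outside, world axes, zero at the start; "ft_torque": the same for the moment, N m; "width": opening from 0.0 (shut) to 1.0 (fully open).
Only numpy, scipy, OpenCV 4.12 (cv2) and the standard library are available. Lean on these libraries where they do the work, as an engineer would, in place of code of your own. Each camera call takes 0.05 s, during which the arm holds its last target. There are 200 camera calls.

## Task

Lift the wooden tamper out of the way of the piping-bag stand's holder arm and stand it upright on the round cork trivet. Then swing the holder arm round until the collar's set screw, with its clamp lever still raised, squarely faces the flat of the post, and only then push the clamp lever down fully home to lock it there. Leave everything else on the counter where it is.

Things in the scene. Friction and masses are not known exactly. Their poses are not given: they have to be found in the camera images.
- stand: Fixed piping-bag stand. Origin: centre of the foot's underside, on the post axis. Round steel foot 140 mm across, 22 mm high; upright brass post 40 mm across, top at z = 150 mm. One side of the post is milled flat over its whole length (D section; flat 13 mm from the axis, 29 mm wide). The stand's +x axis points out of the flat, z is up.
- collar (a joint): Turn of the aluminium collar (76 mm across, z = 80 to 120 mm) about the post, rad, counter-clockwise from above positive; 0 or a whole turn = set screw squarely faces the flat. Turns any way, stiffly (0.45 N m), stays where left. Collar frame = stand frame turned by this about z: set screw and lever on its +x side, holder arm on its -x side.
- screw (a point): Point on the set screw's axis, 60 mm from the post's axis at z = 100 mm: its direction from the stand's origin is the way the set screw faces (opposite the holder arm).
- holder (a point): Centre of the holder ring that ends the arm, 135 mm from the post's axis, z = 100 mm. The ring is 60 mm across (outermost point 165 mm from the axis). The arm is a level bar 14 mm wide, 18 mm high (z = 91 to 109 mm), from the collar to 108 mm from the axis; it can be pushed sideways to turn the collar.
- lever (a joint): Turn of the clamp lever about the set screw's level, radial axis, rad: 0 = loose, raised 0.7 rad (40 degrees) above level; 0.7 = fully home at its stop, level. Friction 0.2 N m, stays where left. Pivot 58 mm from the post's axis on the collar's +x side, z = 100 mm. A straight downward push 45 mm along the collar's +y from the pivot closes it without turning the collar.
- lever_end (a point): Centre of the 20 mm black ball at the lever's end, 90 mm from its pivot. The lever is a round steel bar 14 mm thick that points from the pivot to the collar's +y side and upward, and swings down as it tightens.
- tamper: Loose turned wooden tamper, 158 mm high, standing upright on its wide head where the holder arm has to go. Origin: centre of its underside. Head 56 mm across up to 35 mm high, narrowing to a handle 30 to 32 mm across from 90 mm to 150 mm; about 0.18 kg. A jar stands just beyond it, seen from the post: there is more room for fingers at its two sides.
- trivet: Fixed round cork trivet, 130 mm across, 8 mm thick, empty. Origin: centre of its underside on the counter.
- bowl: White ceramic mixing bowl, 150 mm across, 75 mm high, loose bystander; origin at centre of its underside.
- jar: White ceramic jar with a steel lid, 70 mm across, 145 mm high, loose bystander outside the arm's sweep, beyond the tamper; origin at centre of its underside.
- case: Yellow plastic piping tip case, 80 x 120 x 37 mm with a press button catch in the middle of one 120 mm side, loose bystander lying in front of the post's flat; origin at centre of its underside, x along the 80 mm.
- pan: Springform pan, 200 mm across, 65 mm high, loose bystander; origin at centre of its underside.
- pin: Wooden rolling pin, 340 mm long, 50 mm thick, lying along its own x axis, loose bystander; origin under its middle.
- spatula: Spatula lying along its own x axis, loose bystander.
Mind the look-alikes: they are no part of the job. Several things look just like the trivet: the one meant starts farthest from the robot's base.

How it is judged:
By the outcome, as a careful person would: the job done as asked, in the order asked, and still so for the second after the job is handed in, with the robot touching nothing.
It also fails if it takes over 61 s, if anything falls off the work surface, if the arm or the gripper's body presses on something with over 40 N, if the wrist force passes 120 N, or if a joint passes its speed limit or range.

## Working session

There is one attempt and no reset: what is moved stays moved. The work goes in short steps, each a Python script; the robot and the scene stay as the last script left them, time stands still between calls to the robot, and variables do not carry over. Pictures are saved under pics/ and viewed, about 8 in all and at most 12, crops included, and the job is handed in when it is done.

```bash
mkdir -p pics; ls
python3 - <<'E'
from cell import env, jaws, kin, monitor, eyes, workorder
import cv2
for n in("top","scene"):
    cv2.imwrite(f"pics/{n}0.png",eyes.snapshot(n)[:,:,::-1]); print(n,eyes.camera_model(n))
print(env.grip_point_offset, monitor.observe())
E
```

```text
pics
top {'fx': 384.55770032420816, 'fy': 384.55770032420816, 'cx': 321.3937159333026, 'cy': 194.7679889151711, 'rvec': array([ 2.14224717, -2.12252193,  0.19239529]), 'tvec': array([-0.02311104,  0.51300244,  1.36719409])}
scene {'fx': 377.8587484954419, 'fy': 377.8587484954419, 'cx': 320.38471161937696, 'cy': 204.650464039383, 'rvec': array([ 1.27077411,  2.08582209, -1.07546459]), 'tvec': array([ 0.24069666, -0.17686558,  1.51001377])}
0.0187 {'t': 0.1, 'joint_positions': array([ 8.94152817e+01,  1.46497161e+01,  6.13896471e+00, -2.39158429e-02,
       -8.15854716e+01, -1.63055388e+01]), 'joint_velocities': array([-0.0734059 , -0.02884681,  0.02848015,  0.1746941 ,  0.07364152,
        0.06920678]), 'effort': array([-4.19291086e-03, -3.87605417e+01,  2.38474327e+01,  5.37796542e+00,
       -3.78652650e-03,  5.36894902e-06]), 'tcp_pos': array([0.15962519, 0.52585687, 0.2304925 ]), 'tool_rot': array([[-2.90597895e-01, -9.56845170e-01, -4.30033740e-04],
       [-9.56843706e-01,  2.90598203e-01, -1.67509367e-03],
       [ 1.72777232e-03, -7.53036168e-05, -9.99998505e-01]]), 'force': array([ 0.26955759, -0.77610201,  0.33724921]), 'ft_torque': array([-0.00022452, -0.0353245 ,  0.00629027]), 'width': 1.0009599683572832}
```

View pics/top0.png

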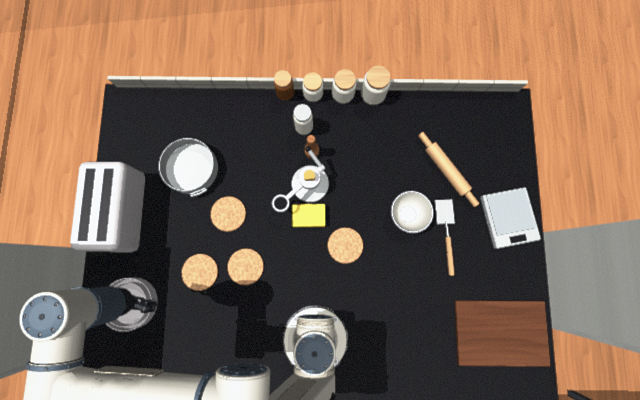

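View pics/scene0.png

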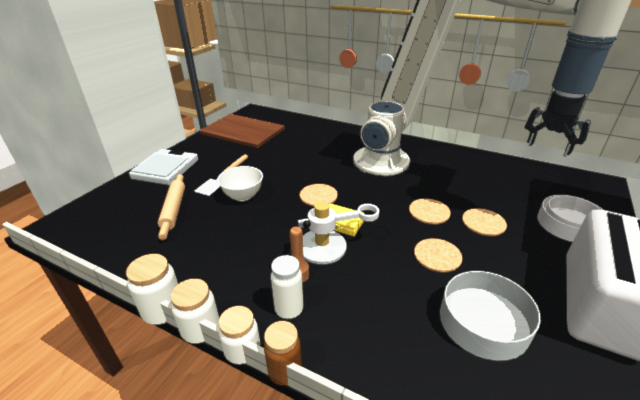

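The top view shows four cork discs, at (228,213), (200,272), (246,266) and (345,245). The stand is at (310,182) with its holder ring at (280,203). The tamper is at (311,147), the jar at (303,118) and the case at (309,216). Next I'll measure these and check a close crop.

```bash
cat > h.py <<'E'
import numpy as np, cv2
from cell import env, jaws, kin, monitor, eyes, workorder
def cam(n):
    c=eyes.camera_model(n); return cv2.Rodrigues(c["rvec"])[0],c["tvec"],np.array([[c["fx"],0,c["cx"]],[0,c["fy"],c["cy"]],[0,0,1]])
def ray(n,p):
    R,t,K=cam(n); return -R.T@t, R.T@np.linalg.solve(K,[p[0],p[1],1])
def onz(n,p,z):
    o,d=ray(n,p); return (o+d*(z-o[2])/d[2])
def proj(n,P):
    R,t,K=cam(n); q=(np.atleast_2d(P)@R.T+t)@K.T; return q[:,:2]/q[:,2:]
E
python3 - <<'E'
from h import *
np.set_printoptions(precision=4,suppress=True)
t=cv2.imread("pics/top0.png"); s=cv2.imread("pics/scene0.png")
hsv=cv2.cvtColor(t,cv2.COLOR_BGR2HSV)
m=cv2.inRange(hsv,(8,60,120),(20,220,255))
n,l,st,c=cv2.connectedComponentsWithStats(m)
for i in range(1,n):
    if 500<st[i,4]<1500:
        p=onz("top",c[i],.008); print("cork?",c[i],st[i],p,np.hypot(*p[:2]))
for nm,p,z in[("foot",(310,184),.022),("tamper",(311,140),.158),("jar",(302,111),.145),("ring",(280.5,203),.1),("case",(309,216),.037),("ball",(322,170),.15)]: print(nm,onz("top",p,z))
a=cv2.resize(t[95:235,255:355],None,fx=4,fy=4,interpolation=cv2.INTER_CUBIC)
b=cv2.resize(s[190:330,260:390],None,fx=4,fy=4,interpolation=cv2.INTER_CUBIC)[:,:400]
cv2.imwrite("pics/c1.png",np.hstack([a,b]))
E
```

```text
cork? [448.4432 169.1248] [419 132  60  75 713] [ 0.624  -0.5033  0.008 ] 0.8017022566841945
cork? [227.6083 213.4066] [210 196  36  36 942] [0.4457 0.3309 0.008 ] 0.5550725463866357
cork? [344.8713 244.998 ] [327 227  36  37 979] [ 0.3326 -0.1067  0.008 ] 0.34925657808760285
cork? [244.7918 266.1194] [227 248  36  37 980] [0.2528 0.2585 0.008 ] 0.36155385735003004
cork? [199.2279 271.5743] [181 254  37  36 996] [0.2319 0.423  0.008 ] 0.4824229520102136
cork? [ 13.0755 385.8897] [  0 369  28  31 662] [-0.1603  1.0394  0.008 ] 1.0516930513325857
foot [0.5578 0.0246 0.022 ]
tamper [0.6853 0.0198 0.158 ]
jar [0.7963 0.0534 0.145 ]
ring [0.4727 0.1252 0.1   ]
case [0.4353 0.0262 0.037 ]
ball [ 0.581  -0.0192  0.15  ]
```

View pics/c1.png

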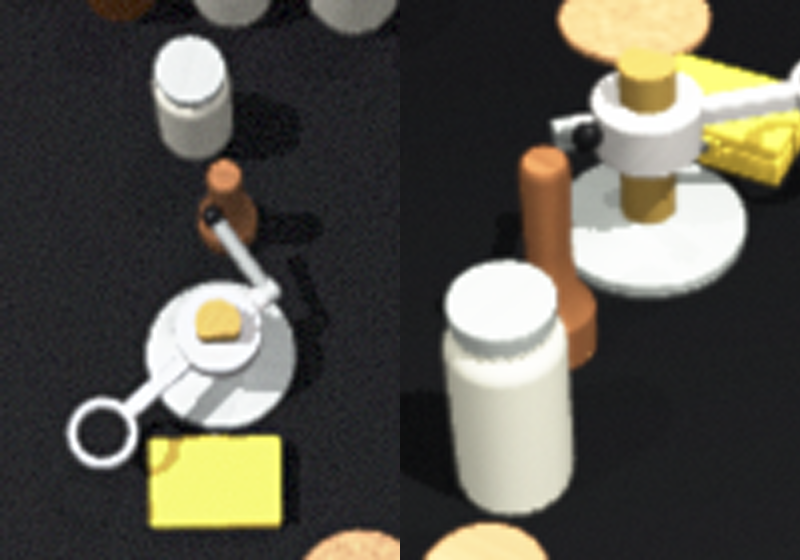

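Run:
```python
from h import *
np.set_printoptions(precision=4,suppress=True)
for n in("top","scene"): print(n,ray(n,(320,200))[0])
T=np.mean([eyes.snapshot("top").astype(float) for _ in range(10)],0)
S=np.mean([eyes.snapshot("scene").astype(float) for _ in range(6)],0)
np.savez("avg.npz",T=T,S=S)
def bgr(x): return np.clip(x,0,255).astype(np.uint8)[:,:,::-1]
a=cv2.resize(bgr(T)[160:200,290:330],None,fx=14,fy=14,interpolation=cv2.INTER_NEAREST)
b=cv2.resize(bgr(S)[195:265,295:325],None,fx=8,fy=8,interpolation=cv2.INTER_NEAREST)
cv2.imwrite("pics/c2.png",np.hstack([a,b]))
# foot edge: fit ellipse on the bright contour is messy; print brass soft mask (R-B)
d=T[:,:,0]-T[:,:,2]
print(d[166:186,300:320].round().astype(int))
```

```text
top [ 0.2676 -0.0121  1.4357]
scene [1.2883 0.4048 0.7388]
[[ -4  -2  -3  -3  -3  -4  -4  -3  -2  -1  -2  -3  -4  -4  -4  -4  -3  -3
   -2  -4]
 [ -2  -2  -3  -4  -5  -3  -5  -4  -4  -4  -4  -4  -4  -3  -2  -3  -2   1
    2  -2]
 [ -2  -4  -4  -4  -4  -4  -5  -4  -6  -6  -5  -5  -4  -3  -3  -2   0   1
   -1  -2]
 [ -3  -3  -4  -4  -4  -5  -5  12  17  28  22   0  -6  -5  -4  -3  -3  -1
   -3  -3]
 [ -3  -4  -4  -4  -5   4  45  85  92 104  97  62  23   1  -6  -4  -3  -4
   -3  -3]
 [ -4  -4  -4  -5   5  66 114 121 121 122 122 117  99  56  -4  -6  -4  -4
   -2  -1]
 [ -3  -3  -4  -4  47 114 124 122 120 120 122 122 122 108  46  -5  -6  -5
   -4   2]
 [ -3  -3  -4   5  94 124 121 120 120 120 121 121 123 121  93   9  -1  -4
   -2  -3]
 [ -3  -4  -5  12 108 124 120 119 120 122 122 121 122 123 109  31   3   2
   -1  -6]
 [ -3  -4  -4  25 114 123 121 120 120 122 121 120 120 122 111  37   2   2
   -2  -6]
 [ -3  -3  -4  16 111 124 121 120 121 121 120 120 121 124 112  26   1   3
    2  -4]
 [ -3  -4  -5   0 102 123 121 121 120 122 123 123 124 126 107  16   1   3
    3   0]
 [ -3  -3  -3  -4  79 125 126 125 122 121 112 110 110 107  63   9   2   4
    0  -6]
 [ -3  -3  -2  -4  31  84  93  91  80  77  68  65  62  56  24   5   2   2
   -2  -6]
 [ -3  -3  -2  -3  -2  19  26  25  19  19  20  18  13  10   3   1   1  -1
   -4  -4]
 [ -4  -3  -2  -2  -2  -1  -1  -1  -3  -3  -2  -1  -1  -4  -6  -6  -5  -5
   -5  -3]
 [ -6  -3  -2  -2  -1  -1  -1  -1  -1  -1  -1   0  -1  -3  -4  -3  -3  -4
   -4  -1]
 [ -4  -4  -2  -1  -2  -1  -1   0   0   0  -1  -1  -1  -3  -3  -3  -4  -6
   -3  -1]
 [ -2  -2  -2  -1  -1  -2  -1   0   0   0  -1  -2  -3  -3  -3  -4  -6  -6
   -2  -3]
 [ -3  -1  -2  -3  -3  -3  -2  -2  -2  -2  -2  -3  -3  -3  -4  -6  -6  -1
   -2  -4]]
```

View pics/c2.png

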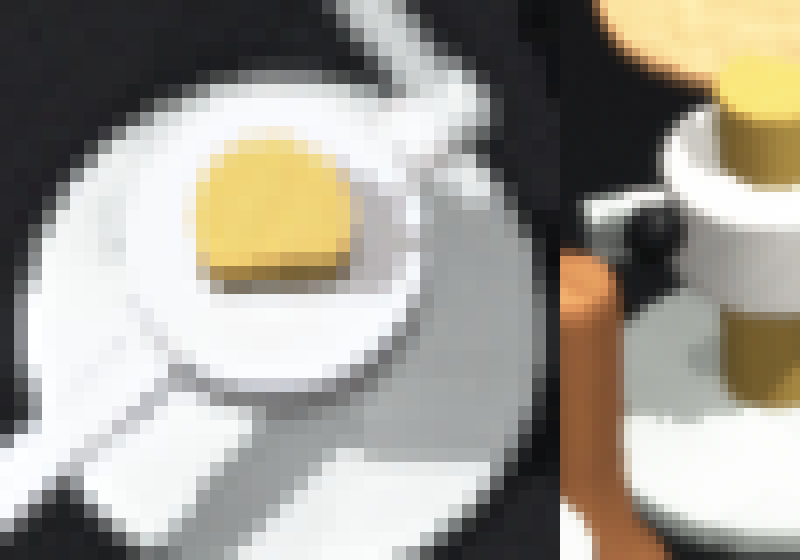

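The flat clearly faces the bottom of the top image, which is roughly world −x. I'll fit the D section, the tamper top and the ring numerically.

```bash
cat >> h.py <<'E'
from scipy.optimize import least_squares, minimize
SS=8
def soft(polys,x0,y0,w,h,sig):
    m=np.zeros((h*SS,w*SS),np.uint8)
    for P,v in polys: cv2.fillPoly(m,[np.round(((P-[x0,y0]+.5)*SS-.5)*16).astype(np.int32)],v,shift=4)
    m=cv2.resize(m.astype(np.float32),(w,h),interpolation=cv2.INTER_AREA)
    return cv2.GaussianBlur(m,(0,0),sig) if sig>.05 else m
def dsec(x,y,phi,z):
    a0=np.arccos(13/20); a=phi+np.linspace(a0,2*np.pi-a0,60)
    return np.c_[x+.02*np.cos(a),y+.02*np.sin(a),np.full(60,z)]
def circ(x,y,r,z):
    a=np.linspace(0,2*np.pi,120,endpoint=False); return np.c_[x+r*np.cos(a),y+r*np.sin(a),np.full(120,z)]
def hull(P): return cv2.convexHull(P.astype(np.float32))[:,0]
def fit(f,img,p0,scale,c=True):
    # f(p)->list of masks ; linear intensities solved by lstsq
    def cost(p):
        A=np.stack([m.ravel() for m in f(p)]+[np.ones(img.size)],1)
        s=np.linalg.lstsq(A,img.ravel(),rcond=None)[0]; return np.mean((A@s-img.ravel())**2)
    best=None
    r=minimize(lambda q:cost(np.array(p0)+q*scale),np.zeros(len(p0)),method="Nelder-Mead",
        options=dict(initial_simplex=np.vstack([np.zeros(len(p0)),np.eye(len(p0))]),xatol=1e-3,fatol=1e-4,maxiter=600))
    return np.array(p0)+r.x*np.array(scale),r.fun
def tri(pa,pb):
    (o1,d1),(o2,d2)=ray("top",pa),ray("scene",pb)
    A=np.c_[d1,-d2]; s=np.linalg.lstsq(A,o2-o1,rcond=None)[0]; a,b=o1+d1*s[0],o2+d2*s[1]; return (a+b)/2,np.linalg.norm(a-b)
def post(T,phi0):
    x0,y0,w,h=298,164,24,21; img=(T[:,:,0]-T[:,:,2])[y0:y0+h,x0:x0+w]
    def f(p):
        t=proj("top",dsec(p[0],p[1],p[2],.15)); b=proj("top",dsec(p[0],p[1],p[2],.12))
        return [soft([(t,255)],x0,y0,w,h,abs(p[3])),soft([(hull(np.r_[t,b]),255)],x0,y0,w,h,abs(p[3]))]
    return fit(f,img,[.5585,.0246,phi0,.4],[.003,.003,.15,.2])
E
python3 - <<'E'
from h import *
np.set_printoptions(precision=4,suppress=True)
z=np.load("avg.npz");T=z["T"];S=z["S"]
for d in(160,175,190,205):
    p,c=post(T,np.radians(d)); print("post",p[:2],np.degrees(p[2]),p[3],c)
print("tamper",tri((310.9,138.1),(295.8,229)))
print("ring",onz("top",(280.4,202.7),.106),"ball",onz("top",(307.9,148.1),.158),"pan",onz("top",(189,166),.065))
# case edges
d=((T[:,:,0]>150)&(T[:,:,1]>150)&(T[:,:,2]<110)).astype(np.uint8)
n,l,st,c=cv2.connectedComponentsWithStats(d); i=1+np.argmax(st[1:,4]); 
r=cv2.minAreaRect(np.argwhere(l==i)[:,::-1].astype(np.float32)); b=cv2.boxPoints(r); print("case",onz("top",r[0],.037),[onz("top",q,.037)[:2] for q in b])
# foot ellipse from gray threshold
g=T.mean(2); m=(g>75).astype(np.uint8)
pts=[]
ctr=proj("top",[.5575,.0246,.022])[0]
for a in np.linspace(0,2*np.pi,72,endpoint=False):
    u=np.array([np.cos(a),np.sin(a)]); s=[g[tuple(np.round((ctr+u*k)[::-1]).astype(int))] for k in np.arange(14,26,.25)]
    j=np.argmin(np.diff(s)); 
    if s[0]>100 and s[-1]<60: pts.append(ctr+u*(14+.25*j+.12))
W=np.array([onz("top",p,.02)[:2] for p in pts])
def res(p): return np.hypot(*(W-p[:2]).T)-p[2]
s=least_squares(res,[.5575,.0246,.07],loss="soft_l1",f_scale=.001); print("foot",s.x,len(W))
E
```

```text
post [0.5621 0.0252] 183.3545607495503 0.48165902590970794 13.971813773372174
post [0.5623 0.0252] 183.71981709923824 0.48112028305236465 14.157352643438125
post [0.5621 0.0252] 186.25204812220701 0.5009799741354513 14.703668707322874
post [0.5624 0.0252] 182.98359967643182 0.5066790451316291 15.988148580553318
tamper (array([0.6911, 0.0213, 0.1594]), np.float64(0.0024597599655737353))
ring [0.4729 0.125  0.106 ] ball [0.6561 0.0301 0.158 ] pan [0.6118 0.4672 0.065 ]
case [0.7474 1.0203 0.037 ] [array([0.3345, 1.1476]), array([1.2438, 1.1683]), array([1.2059, 0.8789]), array([0.3033, 0.8878])]
foot [0.5621 0.025  0.0698] 49
```

The axis is at (0.562, 0.025): the post and foot fits agree, and the foot radius came out at 69.8 mm. The flat faces about 183.5°. The tamper is at (0.691, 0.021), with its top at 159 mm. The trivet to use is the one at pixel (228,213), 0.555 m from the base and the farthest. The raised lever ball is only about 38 mm from the tamper axis, so I'll lift slightly, move to +y, then go up.

```bash
cat >> h.py <<'E'
def down(yaw): # tool x at yaw, z down
    c,s=np.cos(yaw),np.sin(yaw); return np.array([[c,s,0],[s,-c,0],[0,0,-1.]])
def say(k):
    o=monitor.observe(); print(k,"t%.1f"%o["t"],o["tcp_pos"].round(4),"F",o["force"].round(1),"w%.3f"%o["width"],"j",o["joint_positions"].round(0))
E
python3 - <<'E'
from h import *
R=down(-np.pi/2); x,y=.690,.0215
env.movep([x,y,.235],R); say("above")
hit=env.line_to([x,y,.101],rate=.15,threshold=12); say(("down",hit))
jaws.gripper_to(0,grip_force=35); say("grip")
env.line_to([x,y,.119],rate=.08); say("lift")
cv2.imwrite("pics/l.png",np.hstack([eyes.snapshot("top")[80:240,240:400],eyes.snapshot("scene")[170:330,230:390]])[:,:,::-1].repeat(2,0).repeat(2,1))
E
```

```text
above t3.5 [0.6899 0.0225 0.2351] F [0.3 0.5 0.8] w1.000 j [ 15.  31.  32.  -0. -91.  75.]
('down', False) t4.5 [0.6907 0.0216 0.1023] F [ 0.1 -0.7  0.8] w0.997 j [ 15.  34.  17.   0. -73.  75.]
grip t5.1 [0.6902 0.0214 0.1015] F [-1.  -0.6  1.7] w0.357 j [ 15.  34.  17.   0. -73.  75.]
lift t5.5 [0.6902 0.0217 0.1193] F [ 0.3 -0.4 -2.4] w0.357 j [ 15.  33.  18.  -0. -75.  75.]
```

View pics/l.png

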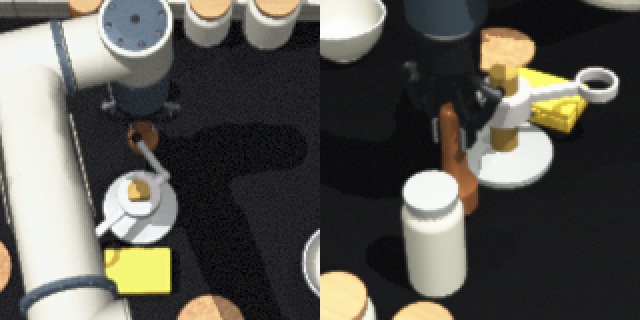

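Run:
```python
from h import *
tx,ty=.4457,.3309
env.line_to([.690,.10,.119],rate=.15)
env.line_to([.67,.13,.21],rate=.25)
env.line_to([tx,ty,.21],rate=.3); say("over")
env.line_to([tx,ty,.118],rate=.12); env.dwell(.2); say("near")
hit=env.line_to([tx,ty,.105],rate=.03,threshold=5); say(("contact",hit))
jaws.gripper_to(1.0); say("open")
env.line_to([tx,ty,.235],rate=.2); say("up")
cv2.imwrite("pics/p.png",np.hstack([eyes.snapshot("top")[120:280,160:340],eyes.snapshot("scene")[170:330,340:500]])[:,:,::-1].repeat(2,0).repeat(2,1))
```

```text
over t7.9 [0.4464 0.33   0.2096] F [ 0.6  0.3 -1.9] w0.355 j [ 53.  16.   4.   0. -79.  37.]
near t9.0 [0.446  0.3312 0.1188] F [ 0.4 -0.9 -1.5] w0.359 j [ 53.  19.  -5.   0. -66.  37.]
('contact', True) t9.4 [0.4464 0.3311 0.1092] F [ 1.3 -0.1  3.6] w0.356 j [ 53.  19.  -6.   0. -65.  37.]
open t10.0 [0.4454 0.3305 0.1083] F [0.7 0.2 0. ] w0.998 j [ 53.  19.  -6.   0. -65.  37.]
up t10.8 [0.4451 0.3306 0.2336] F [0.2 0.5 0.3] w0.997 j [ 53.  15.   7.  -0. -82.  37.]
```

View pics/p.png

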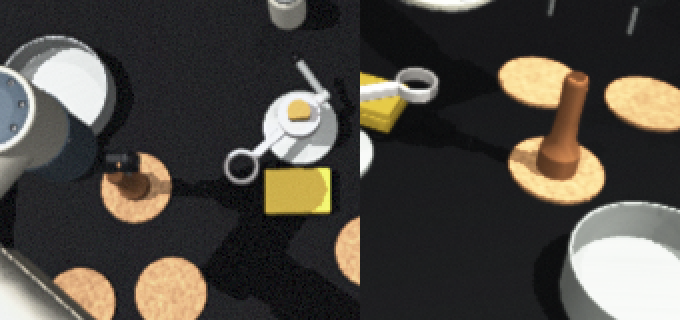

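The tamper stands centred on the chosen trivet. Next I'll refine the flat angle offline, then grip the arm bar and swing it.

```bash
python3 - <<'E'
from h import *
T=np.load("avg.npz")["T"]
x0,y0,w,h=298,164,24,21
for ch,img in(("R-B",T[:,:,0]-T[:,:,2]),("R-B unsat",(T[:,:,0]-T[:,:,2])/np.maximum(T[:,:,0],40))):
    I=img[y0:y0+h,x0:x0+w]*(1 if ch=="R-B" else 200)
    r=[]
    for d in range(172,200,2):
        def f(p,ph=np.radians(d)):
            t=proj("top",dsec(p[0],p[1],ph,.15)); b=proj("top",dsec(p[0],p[1],ph,.12))
            return [soft([(t,255)],x0,y0,w,h,abs(p[2])),soft([(hull(np.r_[t,b]),255)],x0,y0,w,h,abs(p[2]))]
        r.append(fit(f,I,[.5621,.0252,.48],[.002,.002,.2])[1])
    k=np.polyfit(range(172,200,2),r,2); print(ch,np.round(r,1),"vertex",-k[1]/2/k[0])
E
python3 - <<'E'
from h import *
A=np.array([.5621,.0251]); r=.088
def pose(a,z=.081):
    a=np.radians(a); return [A[0]+r*np.cos(a),A[1]+r*np.sin(a),z],down(a+np.pi/2)
env.movep(pose(131.7,.235)[0],pose(131.7)[1]); say("above")
hit=env.line_to(pose(131.7)[0],rate=.15,threshold=12); say(("down",hit))
if not hit:
    jaws.gripper_to(0,grip_force=20); say("grip")
    for a in(115,98,81,64,47,30,15,3.5):
        p,R=pose(a); env.line_to(p,rate=.12,orientation=R)
        say(a)
E
```

```text
above t11.8 [0.5035 0.0915 0.2347] F [-0.3  0.2 -0.1] w0.999 j [ 28.  10.   1.  -0. -81.  14.]
('down', False) t13.0 [0.5042 0.0912 0.0818] F [ 0.4 -0.  -0.2] w0.999 j [ 28.  16. -15.   0. -59.  14.]
grip t13.7 [0.5038 0.091  0.0812] F [-0.7  0.3  0.8] w0.161 j [ 28.  16. -15.   0. -59.  14.]
115 t14.1 [0.5259 0.1058 0.0812] F [ 4.3  5.  -1.6] w0.160 j [ 28.  18. -11.  -0. -60.  -3.]
98 t14.6 [0.551  0.1134 0.0812] F [ 4.5  5.  -2.5] w0.162 j [ 28.  21.  -7.  -0. -61. -19.]
81 t15.0 [0.5773 0.1133 0.0812] F [ 5.1  5.1 -2.8] w0.159 j [ 26.  24.  -3.  -0. -63. -35.]
64 t15.5 [0.6025 0.1054 0.0812] F [ 6.7  6.1 -3.4] w0.164 j [ 25.  26.   1.  -0. -64. -50.]
47 t15.9 [0.6243 0.0904 0.0812] F [ 7.8  3.9 -4.2] w0.159 j [ 22.  28.   4.  -0. -65. -65.]
30 t16.4 [0.6406 0.0697 0.0813] F [ 9.1  3.1 -3.3] w0.160 j [ 20.  29.   6.  -0. -66. -80.]
15 t16.8 [0.6495 0.0479 0.0813] F [ 9.5  1.1 -5. ] w0.158 j [ 18.  30.   7.   0. -67. -93.]
3.5 t17.1 [0.6521 0.0301 0.0813] F [ 8.8  0.2 -4. ] w0.161 j [  16.   30.    8.    0.  -67. -103.]Traceback (most recent call last):
  File "<stdin>", line 11, i
[... 458 characters left out ...]
r_args + args))
  File "h.py", line 30, in <lambda>
    r=minimize(lambda q:cost(np.array(p0)+q*scale),np.zeros(len(p0)),method="Nelder-Mead",
                        ~~~~^^^^^^^^^^^^^^^^^^^^^^
  File "h.py", line 27, in cost
    A=np.stack([m.ravel() for m in f(p)]+[np.ones(img.size)],1)
                                   ~^^^
  File "<stdin>", line 9, in f
  File "h.py", line 10, in proj
    R,t,K=cam(n); q=(np.atleast_2d(P)@R.T+t)@K.T; return q[:,:2]/q[:,2:]
          ~~~^^^
  File "h.py", line 4, in cam
    c=eyes.camera_model(n); return cv2.Rodrigues(c["rvec"])[0],c["tvec"],np.array([[c["fx"],0,c["cx"]],[0,c["fy"],c["cy"]],[0,0,1]])
ValueError: time passes only in moves, steps and waits
```

```bash
sed -i 's/^def cam(n)/import functools\n@functools.lru_cache\ndef cam(n)/' h.py
python3 - <<'E'
from h import *
jaws.gripper_to(1.0); say("rel")
p=monitor.observe()["tcp_pos"]
env.line_to([p[0],p[1],.235],rate=.2)
env.movep([.45,-.25,.26],down(-np.pi/2)); say("away")
T=np.mean([eyes.snapshot("top").astype(float) for _ in range(10)],0)
S=np.mean([eyes.snapshot("scene").astype(float) for _ in range(4)],0)
np.savez("avg2.npz",T=T,S=S); say("pic")
b=lambda x:np.clip(x,0,255).astype(np.uint8)[:,:,::-1]
cv2.imwrite("pics/s.png",np.hstack([cv2.resize(b(T)[120:230,260:360],None,fx=4,fy=4,interpolation=cv2.INTER_CUBIC),cv2.resize(b(S)[190:300,270:370],None,fx=4,fy=4,interpolation=cv2.INTER_CUBIC)]))
E
cat > g.py <<'E'
from h import *
x0,y0,w,h=298,164,24,21
for nm in("avg.npz","avg2.npz"):
  T=np.load(nm)["T"]
  for ch,img in(("R-B",T[:,:,0]-T[:,:,2]),("norm",200*(T[:,:,0]-T[:,:,2])/np.maximum(T[:,:,0],40))):
    I=img[y0:y0+h,x0:x0+w]; r=[]; D=range(172,200,2)
    for d in D:
        def f(p,ph=np.radians(d)):
            t=proj("top",dsec(p[0],p[1],ph,.15)); b=proj("top",dsec(p[0],p[1],ph,.12))
            return [soft([(t,255)],x0,y0,w,h,abs(p[2])),soft([(hull(np.r_[t,b]),255)],x0,y0,w,h,abs(p[2]))]
        r.append(fit(f,I,[.5621,.0252,.48],[.002,.002,.2])[1])
    k=np.polyfit(D,r,2); print(nm,ch,np.round(r,1),"vertex",-k[1]/2/k[0])
E
python3 g.py
```

```text
rel t17.8 [0.6499 0.0305 0.081 ] F [0.4 0.6 0. ] w1.002 j [  16.   30.    8.   -0.  -67. -103.]
away t21.7 [ 0.4501 -0.2499  0.2599] F [ 0.4 -0.4 -0.6] w1.001 j [-12.  10.   5.  -0. -84. 102.]
pic t22.4 [ 0.45 -0.25  0.26] F [ 0.5 -0.1  0.5] w0.999 j [-12.  10.   5.  -0. -84. 102.]
avg.npz R-B [42.7 34.1 28.7 21.9 17.3 15.3 14.6 15.2 16.  18.  20.7 25.  28.6 34.2] vertex 185.79419466045198
avg.npz norm [56.3 51.  49.  44.  43.3 43.2 45.2 45.8 46.3 52.1 54.9 58.3 62.7 67.1] vertex 182.36507845580982
avg2.npz R-B [39.6 33.1 27.3 22.7 18.  16.8 15.7 16.7 16.2 18.5 19.9 23.2 27.2 31.8] vertex 186.02677212293383
avg2.npz norm [56.6 52.1 48.7 46.4 46.4 44.7 47.  47.2 47.5 48.8 53.9 55.9 61.1 64.3] vertex 182.83995088445843
```

View pics/s.png

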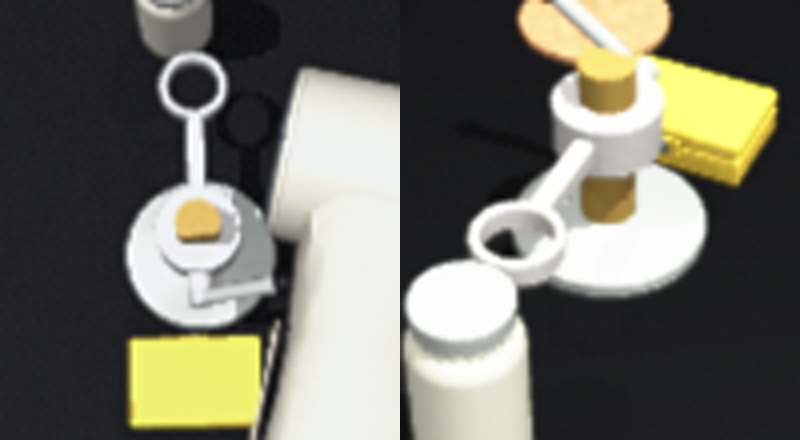

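The arm has swung round and the lever is still raised. Vision puts the flat at 182–186°, which is loose. The gripper width across the exposed post top has a sharp minimum square to the flat, so two grips at symmetric angles will measure the direction better.

Run:
```python
from h import *
A=np.array([.5621,.0251])
T=np.load("avg2.npz")["T"]
q=onz("top",(308.1,141.1),.106)[:2]-A; print("ring",np.hypot(*q),np.degrees(np.arctan2(q[1],q[0])))
def pose(d,z):
    u=np.radians(d); c=A+(-.00175)*np.array([np.cos(u),np.sin(u)]); return [*c,z],down(u)
p,R=pose(169,.23); jaws.gripper_to(.66); env.movep(p,R)
print("down hit",env.line_to([*p[:2],.128],rate=.15,threshold=10)); say("d")
for d in(169,199,184):
    p,R=pose(d,.128); env.line_to(p,rate=.05,orientation=R) if d!=169 else 0
    jaws.gripper_to(0,grip_force=25); w=[]
    for _ in range(15): env.dwell(.02); w.append(monitor.observe()["width"])
    o=monitor.observe(); a=np.degrees(np.arctan2(o["tool_rot"][1,0],o["tool_rot"][0,0]))%360
    print(d,"actual %.2f"%a,"w mm",np.mean(w)*85,np.std(w)*85/15**.5); say("g")
    jaws.gripper_to(.66)
env.line_to([*p[:2],.23],rate=.2); say("up")
```

```text
ring 0.13613897711961406 2.6790011858169884
down hit False
d t25.6 [0.5645 0.0247 0.1291] F [-0.2  0.7 -0.1] w0.661 j [ 18.  19.  -3.   0. -68. -29.]
169 actual 169.03 w mm 34.961166901484866 0.0704316117164399
g t26.2 [0.5655 0.0247 0.1296] F [ 3.4 -1.3  5.8] w0.403 j [ 18.  19.  -3.   0. -68. -29.]
199 actual 198.95 w mm 34.51485919648337 0.045534552406007504
g t27.8 [0.5659 0.0264 0.1286] F [ 6.7  1.2 -1.9] w0.407 j [ 18.  19.  -3.   0. -68.   0.]
184 actual 184.13 w mm 32.13610910508286 0.03702458676625499
g t29.1 [0.5672 0.0255 0.129 ] F [10.4 -0.9 -3.6] w0.376 j [ 18.  19.  -3.   0. -68. -14.]
up t30.1 [0.5635 0.0253 0.2297] F [-0.1 -0.2 -0.6] w0.662 j [ 18.  16.   8.  -0. -82. -14.]
```

Touch gives 185.2° ± 0.4°, which fits inside the vision spread, so the arm should lie at 5.2°. I'll grip it again, adjust, and verify with a ring fit.

```bash
cat >> h.py <<'E'
def ringfit(T):
    A=np.array([.5621,.0251]); x0,y0,w,h=294,127,28,27; img=np.minimum(T.mean(2),200)[y0:y0+h,x0:x0+w]
    img=img.copy(); img[22:,:]=np.nan; ok=~np.isnan(img)
    def f(p):
        o,i=[soft([(proj("top",circ(p[0],p[1],r,.109)),255)],x0,y0,w,h,.5) for r in(.03,abs(p[2]))]; return [(o-i)[ok]]
    p,c=fit(f,img[ok],[.697,.033,.023],[.004,.004,.002]); q=p[:2]-A
    return p,c,np.hypot(*q),np.degrees(np.arctan2(q[1],q[0]))
E
python3 - <<'E'
from h import *
print("before",ringfit(np.load("avg2.npz")["T"]))
A=np.array([.5628,.0251]); r=.088
def pose(a,z=.081):
    a=np.radians(a); return [A[0]+r*np.cos(a),A[1]+r*np.sin(a),z],down(a+np.pi/2)
jaws.gripper_to(1.0)
p,R=pose(3.3,.23); env.movep(p,R); p=pose(3.3)[0]
hit=env.line_to(p,rate=.2,threshold=12); say(("down",hit))
if not hit:
    jaws.gripper_to(0,grip_force=30); say("grip")
    p,R=pose(5.2); env.line_to(p,rate=.05,orientation=R); env.dwell(.3); say("turned")
    o=monitor.observe(); print("arm yaw",np.degrees(np.arctan2(o["tool_rot"][1,0],o["tool_rot"][0,0]))-90)
    jaws.gripper_to(1.0)
env.line_to([*p[:2],.23],rate=.25)
env.movep([.48,-.16,.235],down(np.pi/2)); say("away")
T=np.mean([eyes.snapshot("top").astype(float) for _ in range(8)],0); np.savez("avg3.npz",T=T)
print("after",ringfit(T))
cv2.imwrite("pics/t3.png",cv2.resize(np.clip(T,0,255).astype(np.uint8)[120:230,260:380,::-1],None,fx=4,fy=4,interpolation=cv2.INTER_CUBIC))
E
```

```text
before (array([0.698121  , 0.03276028, 0.02246639]), np.float64(962.8882650295743), np.float64(0.13623652764726926), np.float64(3.2233145028272334))
('down', False) t32.8 [0.6516 0.0302 0.0825] F [ 1.  -0.4  1. ] w0.998 j [  16.   30.    8.    0.  -67. -103.]
grip t33.4 [0.6507 0.0301 0.0812] F [-1.5  0.2  2.5] w0.158 j [  16.   30.    8.    0.  -67. -103.]
turned t34.0 [0.6505 0.0331 0.0812] F [-1.3  0.7  3.7] w0.160 j [  17.   30.    8.    0.  -67. -101.]
arm yaw 5.188493445446085
away t36.4 [ 0.4806 -0.1595  0.2346] F [ 0.2 -0.3 -0.9] w1.004 j [ -1.  10.   0.  -0. -81. -89.]
after (array([0.69800456, 0.03738964, 0.02193609]), np.float64(2831.255047050635), np.float64(0.13645909023507516), np.float64(5.167113587332816))
```

View pics/t3.png

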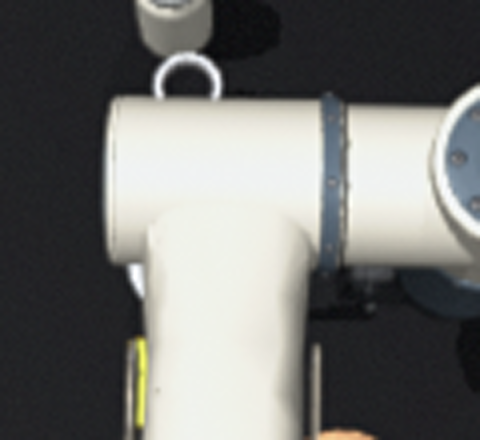

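The arm is at 5.2° by tool yaw and by ring fit, although the ring was partly hidden in that picture. Next I'll push the lever down.

Run:
```python
from h import *
a=np.radians(185.2); u=np.array([np.cos(a),np.sin(a)]); v=np.array([-u[1],u[0]])
p=np.array([.563,.0251])+.058*u+.045*v; R=down(np.radians(95.2)); print(p)
jaws.gripper_to(0.0)
env.movep([*p,.21],R); say("above")
hit=env.line_to([*p,.098],rate=.05,threshold=22); say(("push",hit))
env.dwell(.3); say("hold")
env.line_to([*p,.22],rate=.2)
env.movep([.40,-.33,.26],down(np.pi/2)); say("away")
T=np.mean([eyes.snapshot("top").astype(float) for _ in range(8)],0); S=np.mean([eyes.snapshot("scene").astype(float) for _ in range(3)],0); np.savez("avg4.npz",T=T)
print("after",ringfit(T))
b=lambda x:np.clip(x,0,255).astype(np.uint8)[:,:,::-1]
cv2.imwrite("pics/t4.png",np.hstack([cv2.resize(b(T)[120:260,250:370],None,fx=3.3,fy=3.3,interpolation=cv2.INTER_CUBIC),cv2.resize(b(S)[180:320,270:390],None,fx=3.3,fy=3.3,interpolation=cv2.INTER_CUBIC)]))
```

```text
[ 0.50931717 -0.02497149]
above t38.2 [ 0.5094 -0.0244  0.2099] F [-1.1  0.1  0.2] w0.004 j [  15.   11.   -2.    0.  -77. -100.]
('push', True) t40.1 [ 0.5097 -0.0256  0.1067] F [-2.3 -0.6  7.7] w0.002 j [  15.   14.  -13.    0.  -63. -100.]
hold t40.4 [ 0.5098 -0.0257  0.1068] F [-3.4 -0.1  7.8] w-0.000 j [  15.   14.  -13.    0.  -63. -100.]
away t42.3 [ 0.4004 -0.3292  0.2594] F [-0.2  0.7 -0.4] w0.000 j [-22.  11.   5.  -0. -85. -68.]
after (array([0.69789911, 0.03770468, 0.02259197]), np.float64(961.4165787664231), np.float64(0.13638282807658594), np.float64(5.302920505256616))
```

View pics/t4.png

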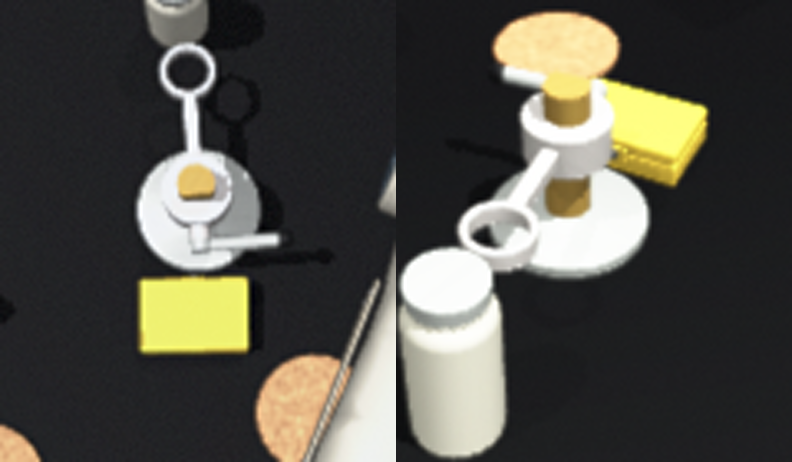

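The lever is level, with the tip stopped at z = 106.8 mm against the 107 mm expected at the stop. The ring is at 5.3°. There's time for one firmer push to be sure, then I'll hand in.

Run:
```python
from h import *
p=[.5093,-.025]; R=down(np.radians(95.2))
env.movep([*p,.16],R)
hit=env.line_to([*p,.096],rate=.05,threshold=35); env.dwell(.2); say(("push",hit))
env.line_to([*p,.22],rate=.2)
env.movep([.40,-.33,.26],down(np.pi/2)); env.dwell(.2); say("away")
T=np.mean([eyes.snapshot("top").astype(float) for _ in range(6)],0); print("ring",ringfit(T)[2:])
S=eyes.snapshot("scene"); cv2.imwrite("pics/end.png",np.hstack([np.clip(T,0,255).astype(np.uint8)[90:290,150:500],S[150:350,120:520]])[:,:,::-1])
workorder.sign_off(); say("done")
```

```text
('push', True) t45.4 [ 0.5103 -0.0263  0.1067] F [-1.6 -0.2  8.4] w-0.002 j [  15.   14.  -13.    0.  -63. -100.]
away t47.6 [ 0.4006 -0.3292  0.2598] F [-0.7 -0.3  0.5] w-0.004 j [-22.  11.   5.  -0. -85. -68.]
ring (np.float64(0.13640289190401408), np.float64(6.717153876275486))
the job is handed in; nothing more can be done
the job is handed in; nothing more can be done
```

View pics/end.png

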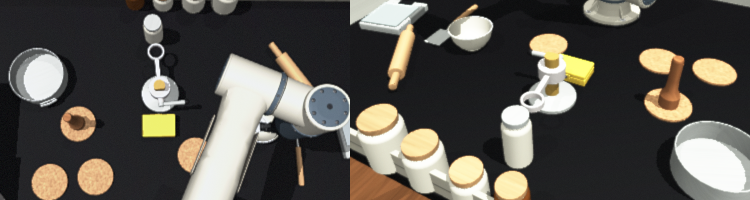

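I handed the job in after about 48 s of the 61 s. All three steps were done in the order asked, but the last check of the collar angle disagreed slightly with the earlier ones.

- **Tamper:** it stands upright in the middle of the trivet farthest from the base (0.555 m). It still stood there in the final pictures.
- **Collar:** I swung the arm with the lever still raised. Gripping the post top at three angles put the flat at about 185.2°, while the camera fits spread from 182° to 186°. I therefore set the holder arm to 5.2°, so that the screw faces the flat.
- **Lever:** two pushes both stopped at a tip height of 106.7 mm, against 107 mm expected with the lever fully home. It looks level in the pictures.
- **Failed or disagreeing checks:** the ring fit read 5.3° after the first push but 6.7° after the second, firmer push. I signed off in the same script, before I had seen that reading. The collar may have crept about 1.4° or it may be fit error, so it may be up to about 1.5° off square. An earlier fit, at 5.2°, was made with the ring partly hidden.
- **Everything else:** nothing else looks moved in the final pictures, though I only judged that by eye. The robot's arm hid part of the right side from above, and I saw no sign of contact there.

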